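# Seat the sprung filter plate of the parts washer

### The job

Take the red-handled tamper out of its rest and press the proud, crooked black filter plate squarely down into its green housing until it bottoms out and lies level; hold it on the stop with a steady push of about 20 N for half a second (much over 30 N would crack it), and push it only with the tamper. Then stand the tamper back upright in its rest, let go, and leave the other things in the tray where they are.

Things in the scene. Friction and masses are not known exactly. Their poses are not given: they have to be found in the camera images.
- tamper: Tamper (loose, 0.2 to 0.45 kg): round steel foot 56 mm across and 14 mm high with a flat underside, a thin neck, and an upright red round handle 28 mm across from 30 to 100 mm above the underside. Origin: centre of the underside; z points up along the handle.
- tamper_grip (a point): Point on the tamper's axis at the middle of its handle, 70 mm above the underside.
- plate_top (a point): Centre of the flat top face of the black filter plate (a disc 73 mm across); z is the normal of that face. The plate starts proud of the housing's rim by 1 to 26 mm and tilted by up to 0.14 rad. It sits on a central swivel, so it takes the tilt of whatever flat face presses it and keeps it.
- housing_rim (a point): Centre of the mouth of the green filter housing, at rim height. The housing is a fixed round cup, 104 mm across, 60 mm high over the deck, bore 80 mm; the plate moves in that bore, along the vertical.
- rest_floor (a point): Centre of the floor of the tamper's rest, on which the tamper's foot stands. The rest is a fixed grey round dish with an inner width of 68 mm and a rim 10 mm above this floor; it is 90 mm across at its base.
- sprocket: Bystander: dark steel sprocket lying flat, about 80 mm across, 12 mm high. Origin: centre of the underside.
- bearing: Bystander: steel bearing ring lying flat, 42 mm across, 12 mm high. Origin: centre of the underside.
- cleaning_brush: Bystander: blue-handled cleaning brush lying across the far side of the tray, left part. Origin on its underside.
- spanner: Bystander: steel spanner lying across the far side of the tray, right part. Origin on its underside.
- bolt_bowl: Bystander: steel bowl 90 mm across, 35 mm high, in the far left part of the tray. Origin: centre of the underside.
- degreaser: Bystander: white bottle with red cap, 68 mm across, 190 mm high, in the far right part of the tray. Origin: centre of the underside.
- grease_can: Bystander: blue can 80 mm across, 90 mm high, in the near left part of the tray. Origin: centre of the underside.
- plate: The filter plate; origin on its swivel, 6 mm under the centre of its top. It goes straight down on a spring by another 16 to 28 mm to a hard stop, with its top then 2 to 15 mm below the rim; how deep is not known, it has to be felt. On the way spring and rubber seal resist with about 4 to 8 N; at the stop the resistance rises steeply. The seal makes it stay where it was pushed to. More than 35 N cracks it.
Not all that is in view belongs to the job. Leave any orange, pink or purple look-alike of the tamper alone.

How it is judged:
On the way, in this order (a step that is already met when the one before it is completed fails the run):
1. the tamper is lifted out of its rest (z of tamper in the frame of rest_floor above 0.03 m and contact force between tamper and the fingers above 1 N), for 0.2 s.
2. the tamper holds the plate still on its stop, below the rim and level within 0.05 rad, with 12 N or more (z of plate_top in the frame of housing_rim below 0 m and angle between plate_top's own z axis and vertical below 0.05 rad and contact force between tamper and plate above 12 N and linear speed of plate below 0.004 m/s), for 0.3 s.
At the end, for the whole second after the job is handed in: The filter plate has stayed down (its top's centre below the rim) and level within 0.05 rad; the tamper stands upright within 0.06 rad on the floor of its rest, within 10 mm of its centre, released and at rest (z of plate_top in the frame of housing_rim below 0 m and angle between plate_top's own z axis and vertical below 0.05 rad and distance between tamper and rest_floor below 0.01 m and angle between tamper's own z axis and vertical below 0.06 rad and linear speed of tamper below 0.02 m/s and contact force between tamper and the fingers below 0.1 N); the robot touches nothing.
It fails at once if the tamper presses the plate with more than 35 N (contact force between tamper and plate above 35 N).
It fails at once if the plate is pushed with the gripper instead of the tamper (contact force between any of the fingers, the arm and plate above 1 N).
It fails at once if a bystander is moved by more than 30 mm (distance of any of sprocket, bearing, cleaning_brush, spanner, bolt_bowl, degreaser, grease_can from where it was at the start of the episode above 0.03 m).
It also fails if it takes over 51 s, if anything falls off the work surface, if the arm or the gripper's body presses on something with over 40 N, if the wrist force passes 120 N, or if a joint passes its speed limit or range.

### The arm

A 6-joint arm with a two-finger parallel gripper is mounted at the origin on the work surface. World frame = base frame: x ahead of the robot, y to its left, z up, the work surface at z = 0. Lengths are in m, angles in rad, forces in N, time in s.
With the tool pointing down it reaches from about 0.35 to 0.875 m from the base axis. Payload 15.5 kg.
Tool frame: the origin (TCP) lies at the centre of the arm's flange, where the gripper is bolted on; the fingertips stand 173 mm ahead of it and the grasp point (between the pads) lies 155 mm ahead of it; z points along the fingers, y is the line along which they close (so a half turn about z gives the same grasp; the last joint's range is limited). The gripper opens to 85 mm and grips with 20 to 120 N. Pads are 22 mm wide; open, the fingers measure 114 mm over their backs; the gripper's body (76 mm by 85 mm) begins 54 mm behind the grasp point. The pads swing forward as they close: fully open they stand 13 mm farther back than shut.
Start: joints at [-1.202, 0.494, 1.345, -0, 1.302, -0.096], TCP at [0.28, -0.559, 0.405] pointing down, gripper open.
Joint ranges: [-2.91, 2.91], [-0.82, 2.16], [0.22, 2.67], [-1.22, 4.37], [0.12, 2.79], [-3.08, 3.08]. Speed limits (rad/s): [1.89, 1.89, 2.57, 3.01, 3.01, 3.01].

### API

Orientations are given as a unit quaternion [w, x, y, z].
In Python, from workcell import robot gives the robot as it stands.
- The arm moves only by the shell command python3 -m crank 'ROWS' [FORCE]. ROWS is a JSON object of lists of equal length, an entry for each row: "offset": the shift along the tool's x, y, z in m, a list of three; "rotation": the turn, a rotation vector about the tool's x, y, z in degrees, a list of three; "gripper": the opening, from -1 (shut) to 1 (fully open). A call has 1 to 8 rows; each row shifts and turns the commanded pose from where the row before left it, along the tool's axes as they then stand; what a row does not reach is not made up. A row lasts 1/12 s, in which the tool goes at most 41.7 mm and 7.16 degrees, less where a joint would pass 70% of its speed; a pose out of reach is approached as far as the arm can. A call with a gripper value outside its range is refused whole. The fingers move at their own pace and stop on an object; FORCE is the grip in N (left out, the last holds). Time passes only in rows, so rows that do not move let the fingers close. It gives the time, the measured TCP pose, the force, the opening and the grip force at its end, in the units of the state.
- robot.get_state(): the state, without advancing time (a new reading comes with each control period).
- robot.grab_frame(name): name is "scene" or "top" or "wrist"; returns a dict with "pixels" (400x640x3 uint8, red, green, blue), "K" (3x3 intrinsics, pixels), "dist_coeffs" ([k1, k2, p1, p2, k3] as OpenCV has them; the pictures are not rectified), "pose" (4x4, takes a point from camera to world coordinates). Camera axes: x right, y down, z forward; pixel columns grow to the right and rows downward; lengths in m; the calibration is good to about 2 mm. A picture is of the moment at which its call begins. There is no depth.
- robot.sign_off(): hands the job in; it is judged then, once.
The state is a dict: "t": time; "joint_pos": joint angles; "qvel": joint speeds; "tau": joint torques, N m; "eef_pos": TCP position; "eef_rot": TCP orientation; "wrist_force": force on the tool from outside, world axes, zero at the start; "wrist_torque": the same for the moment, N m; "finger_gap": opening from 0.0 (shut) to 1.0 (fully open); "gripper_force": force on a finger pad.
Only numpy, scipy, OpenCV 4.12 (cv2) and the standard library are available. Lean on these libraries where they do the work, as an engineer would, in place of code of your own. Each camera call takes 0.05 s, during which the arm holds its last target. There are 200 camera calls.

## Working session

There is one attempt and no reset: what is moved stays moved. The work goes in short steps, Python scripts to look and compute and a shell command to move; the robot and the scene stay as the last step left them, time stands still between calls to the robot, and variables do not carry over. Pictures are saved under pics/ and viewed, at most 10 in all, crops included, and the job is handed in when it is done.

```bash
ls; mkdir -p pics; cat > h.py <<'E'
import numpy as np, cv2
from workcell import robot
def grab(n, save=None):
    f=robot.grab_frame(n)
    f={k:(np.array(v)) for k,v in f.items()}
    if save: cv2.imwrite(f'pics/{save}.png',cv2.cvtColor(f['pixels'],cv2.COLOR_RGB2BGR))
    return f
def ray(f,uv):
    p=cv2.undistortPoints(np.array([[uv]],float),f['K'],f['dist_coeffs'])[0,0]
    d=f['pose'][:3,:3]@np.array([p[0],p[1],1.]); return f['pose'][:3,3],d/np.linalg.norm(d)
def onz(f,uv,z):
    o,d=ray(f,uv); return o+d*(z-o[2])/d[2]
def tri(rs):
    A=sum(np.eye(3)-np.outer(d,d) for o,d in rs); b=sum((np.eye(3)-np.outer(d,d))@o for o,d in rs)
    return np.linalg.solve(A,b)
E
python3 - <<'E'
from h import *
for n in('scene','top','wrist'):
    f=grab(n,n+'0'); print(n,f['pose'].round(3).tolist(),f['K'][0,0])
    np.savez(f'pics/{n}0.npz',**f)
im=np.vstack([cv2.imread(f'pics/{n}0.png') for n in('scene','top')])
print(robot.get_state())
E
```

```text
pics
scene [[-0.513, 0.546, -0.662, 1.148], [0.858, 0.342, -0.383, 0.484], [0.018, -0.765, -0.644, 0.745], [0.0, 0.0, 0.0, 1.0]] 381.53958243508356
top [[-0.048, -0.975, 0.215, 0.264], [-0.999, 0.048, -0.004, 0.101], [-0.006, -0.215, -0.977, 1.055], [0.0, 0.0, 0.0, 1.0]] 367.560763481588
wrist [[0.448, -0.851, -0.275, 0.35], [-0.894, -0.426, -0.138, -0.523], [-0.0, 0.308, -0.951, 0.374], [0.0, 0.0, 0.0, 1.0]] 324.9463987545357
{'t': 0.15, 'joint_pos': array([-1.20248756e+00,  4.94085598e-01,  1.34595501e+00,  1.32654095e-06,
        1.30248572e+00, -9.54939421e-02]), 'qvel': array([-0.00077294, -0.00144739, -0.00236085,  0.00013874, -0.0007072 ,
       -0.00074121]), 'tau': array([ 4.73720414e-03, -8.82541323e+01, -3.84056461e+01,  2.14609586e-04,
        7.27449835e-03, -1.80251027e-05]), 'eef_pos': array([ 0.27956736, -0.55888159,  0.40422052]), 'eef_rot': array([-4.62588037e-04,  9.73231103e-01,  2.29828201e-01, -6.28492905e-05]), 'wrist_force': array([ 0.30801566,  0.41296732, -0.06284864]), 'wrist_torque': array([ 0.04434219,  0.02654455, -0.05610123]), 'gripper_force': 0.0, 'finger_gap': 0.9998325888389997}
```

View pics/scene0.png

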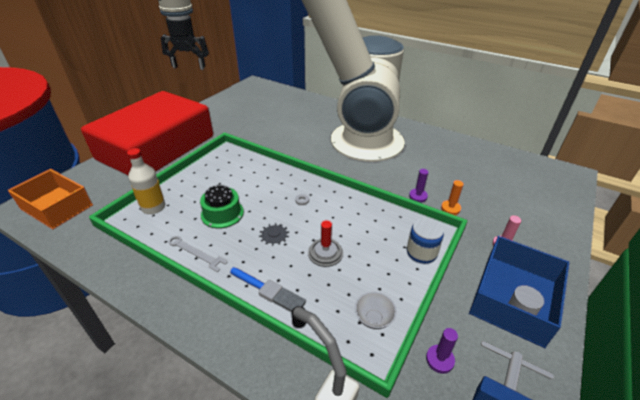

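View pics/top0.png

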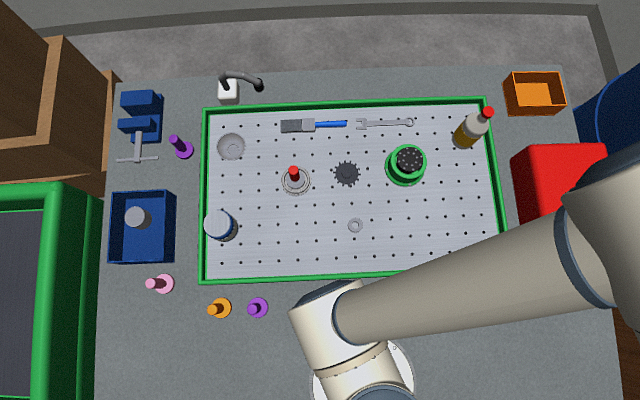

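The scene view shows the red tamper at about (326,235) in its grey rest and the green housing with its black plate at (220,205). In the top view they are at (293,172) and (406,163). The orange, pink and purple look-alikes stand outside the tray.

```bash
python3 - <<'E'
from h import *
F={n:dict(np.load(f'pics/{n}0.npz')) for n in('scene','top')}
roi={'scene':[(310,350,215,255),(190,250,175,235)],'top':[(280,306,160,196),(380,432,138,192)]}
R=[];G=[]
for n,f in F.items():
    hsv=cv2.cvtColor(f['pixels'],cv2.COLOR_RGB2HSV)
    red=cv2.inRange(hsv,(0,150,60),(6,255,255))|cv2.inRange(hsv,(172,150,60),(180,255,255))
    gr=cv2.inRange(hsv,(50,100,40),(80,255,255))
    for m,(a,b,c,d),L in((red,roi[n][0],R),(gr,roi[n][1],G)):
        ys,xs=np.nonzero(m[c:d,a:b]); xs=xs+a;ys=ys+c
        print(n,len(xs),xs.min(),xs.max(),ys.min(),ys.max(),xs.mean(),ys.mean())
        L.append((f,xs,ys))
rs=[ray(f,(x.mean(),y.mean())) for f,x,y in R]; print('handle mid',tri(rs))
# tamper axis ; housing
f=F['top']; 
for z in(.0,.03,.06,.08): print(z,[onz(f,p,z).round(3)[:2] for p in((406,163),(296,181),(202,283),(500,280))], onz(F['scene'],(220,195),z).round(3))
E
python3 - <<'E'
import cv2,numpy as np
a=cv2.imread('pics/scene0.png')[170:270,180:350];b=cv2.imread('pics/top0.png')[130:210,270:440]
cv2.imwrite('pics/c0.png',cv2.resize(np.vstack([a,b]),None,fx=3.2,fy=3.2,interpolation=2))
E
```

```text
scene 217 321 331 221 246 325.80645161290323 233.1705069124424
scene 959 200 242 189 227 221.29718456725757 212.09697601668404
top 112 288 299 166 180 293.26785714285717 172.47321428571428
top 751 385 426 144 185 403.6271637816245 167.84420772303596
handle mid [0.57530302 0.16143247 0.08610834]
0.0 [array([ 0.616, -0.174]), array([0.576, 0.16 ]), array([0.288, 0.438]), array([ 0.253, -0.413])] [ 0.53 -0.24  0.  ]
0.03 [array([ 0.606, -0.167]), array([0.567, 0.158]), array([0.288, 0.429]), array([ 0.254, -0.399])] [ 0.555 -0.21   0.03 ]
0.06 [array([ 0.596, -0.159]), array([0.558, 0.157]), array([0.287, 0.419]), array([ 0.254, -0.384])] [ 0.58  -0.181  0.06 ]
0.08 [array([ 0.589, -0.154]), array([0.552, 0.156]), array([0.286, 0.413]), array([ 0.254, -0.374])] [ 0.597 -0.162  0.08 ]
```

View pics/c0.png

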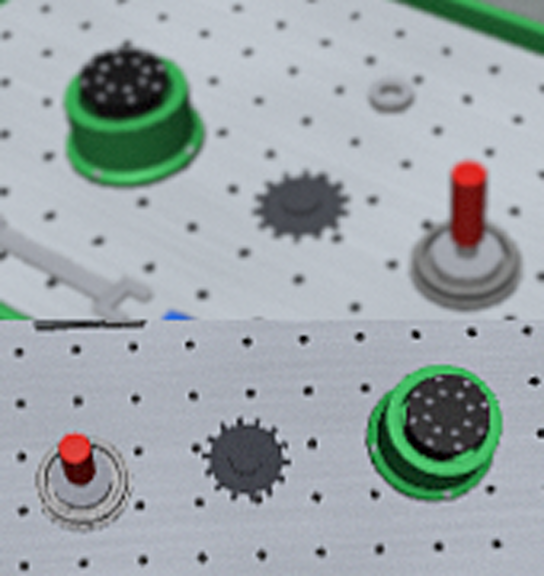

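The crop confirms it: the tamper stands in its rest, and the plate is proud and tilted in the green cup. Handle mid comes out at about (0.575, 0.161, 0.086) and the housing at about (0.59, -0.157). I'll set out by way of the housing.

```bash
python3 -m crank '{"offset":[[0.035,-0.017,0],[0.035,-0.017,0],[0.035,-0.017,0],[0.035,-0.017,0],[0.035,-0.017,0],[0.035,-0.017,0],[0.035,-0.017,0],[0.035,-0.017,0]],"rotation":[[0,0,0],[0,0,0],[0,0,0],[0,0,0],[0,0,0],[0,0,0],[0,0,0],[0,0,0]],"gripper":[1,1,1,1,1,1,1,1]}' 
python3 -m crank '{"offset":[[0.035,-0.017,0],[0.035,-0.017,0],[0.035,-0.017,0],[0.035,-0.017,0],[0.035,-0.017,0],[0,0,0]],"rotation":[[0,0,0],[0,0,0],[0,0,0],[0,0,0],[0,0,0],[0,0,0]],"gripper":[1,1,1,1,1,1]}'
python3 - <<'E'
from h import *
f=grab('wrist','w1'); np.savez('pics/w1.npz',**f); print(f['pose'].round(3).tolist())
E
python3 -m crank '{"offset":[[0,-0.03,0],[0,-0.03,0],[0,0,0]],"rotation":[[0,0,0],[0,0,0],[0,0,0]],"gripper":[1,1,1]}'
python3 - <<'E'
from h import *
f=grab('wrist','w2'); np.savez('pics/w2.npz',**f); 
cv2.imwrite('pics/w12.png',np.hstack([cv2.resize(cv2.imread(f'pics/w{i}.png'),(400,250)) for i in(1,2)]))
E
```

```text
t: 0.82
eef_pos: [0.47, -0.3104, 0.4046]
eef_rot: [-0.0, 0.973, 0.23, -0.0]
wrist_force: [1.2, -0.4, -0.0]
finger_gap: 1.001
gripper_force: 0.0
t: 1.32
eef_pos: [0.5906, -0.1528, 0.4044]
eef_rot: [-0.001, 0.973, 0.232, 0.001]
wrist_force: [-0.5, 0.7, 0.2]
finger_gap: 1.003
gripper_force: 0.0
[[0.451, -0.85, -0.273, 0.661], [-0.892, -0.429, -0.139, -0.117], [0.0, 0.306, -0.952, 0.375], [0.0, 0.0, 0.0, 1.0]]
t: 1.62
eef_pos: [0.5584, -0.1014, 0.4043]
eef_rot: [-0.001, 0.973, 0.23, -0.001]
wrist_force: [1.8, 0.4, 0.8]
finger_gap: 0.996
gripper_force: 0.0
```

View pics/w12.png

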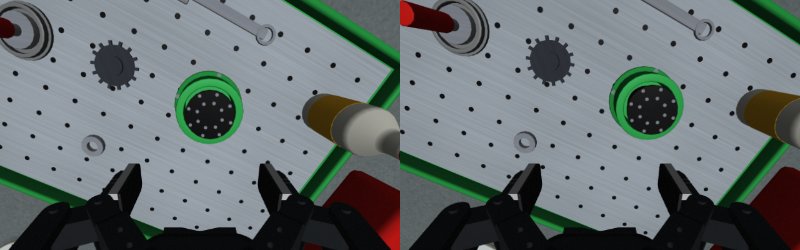

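The two wrist views show the housing at about (334,176) in w1 and (395,165) in w2, with the bearing, sprocket and rest to its left. Next I fit the housing and the plate.

```bash
python3 - <<'E'
from h import *
P=[];G=[]
for n in('w1','w2'):
    f=dict(np.load(f'pics/{n}.npz')); px=f['pixels']; hsv=cv2.cvtColor(px,cv2.COLOR_RGB2HSV)
    x0,x1,y0,y1=(270,400,105,240) if n=='w1' else (325,455,95,235)
    def big(m):
        k=np.zeros_like(m);k[y0:y1,x0:x1]=m[y0:y1,x0:x1]
        c=max(cv2.findContours(k,0,1)[0],key=cv2.contourArea); return c
    blk=cv2.morphologyEx(cv2.inRange(hsv,(0,0,0),(180,90,90)),cv2.MORPH_CLOSE,np.ones((7,7)))
    e=cv2.fitEllipse(cv2.convexHull(big(blk))); P.append(ray(f,e[0])); print('plate',e)
    vals=hsv[y0:y1,x0:x1][cv2.inRange(hsv,(50,100,40),(80,255,255))[y0:y1,x0:x1]>0][:,2]
    t,_=cv2.threshold(vals.reshape(-1,1),0,255,cv2.THRESH_OTSU); print('otsu',t)
    g=cv2.inRange(hsv,(50,100,int(t)),(80,255,255)); e=cv2.fitEllipse(cv2.convexHull(big(g))); print('rim',e); G.append(ray(f,e[0]))
    vis=px.copy(); cv2.ellipse(vis,e,(255,0,0),1); cv2.imwrite(f'pics/{n}v.png',cv2.resize(vis[y0:y1,x0:x1,::-1],(390,400)))
    for z in(.06,.07,.08): print(z,onz(f,e[0],z).round(4))
print('plate',tri(P),'rim',tri(G))
cv2.imwrite('pics/wv.png',np.hstack([cv2.imread(f'pics/w{i}v.png') for i in(1,2)]))
E
```

```text
plate ((335.49383544921875, 182.8472137451172), (76.56338500976562, 78.77731323242188), 86.06055450439453)
otsu 115.0
rim ((333.9316711425781, 171.92579650878906), (109.43087768554688, 116.2851333618164), 174.2141571044922)
0.06 [ 0.6043 -0.1617  0.06  ]
0.07 [ 0.6061 -0.1603  0.07  ]
0.08 [ 0.608  -0.1589  0.08  ]
plate ((402.3385925292969, 174.50477600097656), (79.12934112548828, 81.56452941894531), 81.53714752197266)
otsu 108.0
rim ((394.28521728515625, 164.73020935058594), (113.81641387939453, 118.67280578613281), 127.33995819091797)
0.06 [ 0.6038 -0.1599  0.06  ]
0.07 [ 0.6046 -0.1569  0.07  ]
0.08 [ 0.6054 -0.1539  0.08  ]
plate [ 0.60090672 -0.16384414  0.08522087] rim [ 0.60283378 -0.16294075  0.0503628 ]
```

View pics/wv.png

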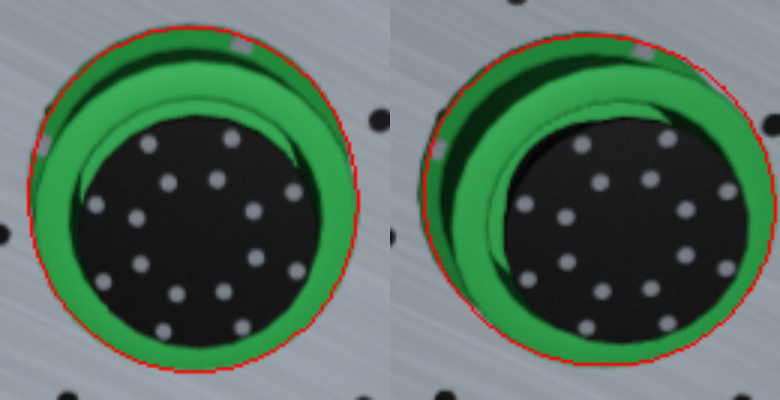

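```bash
python3 -m crank '{"offset":[[0.031,-0.026,0],[0.031,-0.026,0],[0.031,-0.026,0],[0.031,-0.026,0],[0,0,0]],"rotation":[[0,0,0],[0,0,0],[0,0,0],[0,0,0],[0,0,0]],"gripper":[1,1,1,1,1]}' 
python3 - <<'E'
from h import *
f=grab('wrist','w3'); np.savez('pics/w3.npz',**f)
E
python3 -m crank '{"offset":[[0,-0.04,0],[0,-0.04,0],[-0.001,-0.033,0],[0,0,0]],"rotation":[[0,0,0],[0,0,0],[0,0,0],[0,0,0]],"gripper":[1,1,1,1]}'
python3 - <<'E'
from h import *
f=grab('wrist','w4'); np.savez('pics/w4.npz',**f); 
cv2.imwrite('pics/w34.png',np.hstack([cv2.resize(cv2.imread(f'pics/w{i}.png'),(400,250)) for i in(3,4)]))
E
```

```text
t: 2.08
eef_pos: [0.6272, 0.0488, 0.4045]
eef_rot: [-0.001, 0.973, 0.231, 0.001]
wrist_force: [-1.3, -0.6, -0.2]
finger_gap: 1.001
gripper_force: 0.0
t: 2.47
eef_pos: [0.5714, 0.1474, 0.4046]
eef_rot: [-0.001, 0.973, 0.231, -0.001]
wrist_force: [0.6, 0.6, -0.1]
finger_gap: 1.0
gripper_force: 0.0
```

View pics/w34.png

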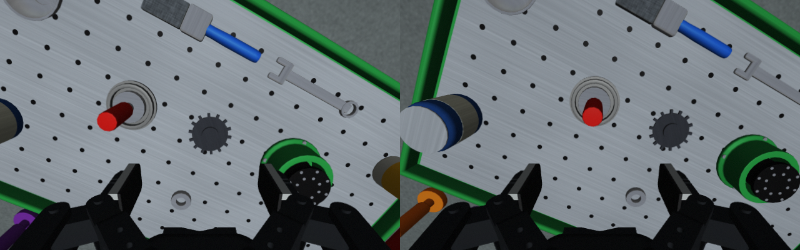

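The ellipse took in the base flange. I read the rim by hand from the crops at (335.3,177.9) and (399.7,169.9). The new pair shows the handle top near (170,194) in w3 and (308,186) in w4, with the rest rings just behind it.

```bash
python3 - <<'E'
from h import *
L={n:dict(np.load(f'pics/{n}.npz')) for n in('w1','w2','w3','w4')}
rim=tri([ray(L['w1'],(335.3,177.9)),ray(L['w2'],(399.7,169.9))]); print('rim',rim)
T=[];D=[]
for n,(x0,x1,y0,y1) in(('w3',(140,260,120,215)),('w4',(265,365,115,210))):
    f=L[n]; hsv=cv2.cvtColor(f['pixels'],cv2.COLOR_RGB2HSV)
    red=(cv2.inRange(hsv,(0,150,50),(6,255,255))|cv2.inRange(hsv,(172,150,50),(180,255,255)))
    red[:y0]=0;red[y1:]=0;red[:,:x0]=0;red[:,x1:]=0
    t,_=cv2.threshold(hsv[red>0][:,2].reshape(-1,1),0,255,cv2.THRESH_OTSU)
    top=((red>0)&(hsv[...,2]>t)).astype(np.uint8)
    c=max(cv2.findContours(top,0,1)[0],key=cv2.contourArea); e=cv2.fitEllipse(cv2.convexHull(c)); print(n,t,e); T.append(ray(f,e[0]))
    cv2.imwrite(f'pics/{n}v.png',cv2.resize(f['pixels'][y0:y1,x0:x1,::-1],(400,400*(y1-y0)//(x1-x0))))
top=tri(T); print('handle top',top)
f=L['w4']; print([onz(f,(x,y),z).round(4) for x,y,z in((310,161,.012),(310,161,.02))])
E
python3 - <<'E'
import cv2,numpy as np
a=cv2.imread('pics/w3v.png');b=cv2.imread('pics/w4v.png');h=min(len(a),len(b))
cv2.imwrite('pics/w34v.png',np.hstack([a[:h],b[:h]]))
E
```

```text
rim [ 0.60247002 -0.16349464  0.07270558]
w3 123.0 ((170.7374267578125, 194.1580810546875), (28.106475830078125, 32.752403259277344), 128.10829162597656)
w4 116.0 ((307.5805358886719, 186.35406494140625), (30.545419692993164, 31.9179744720459), 95.56855010986328)
handle top [0.57410071 0.16010959 0.11777658]
[array([0.5743, 0.1613, 0.012 ]), array([0.5758, 0.1617, 0.02  ])]
```

View pics/w34v.png

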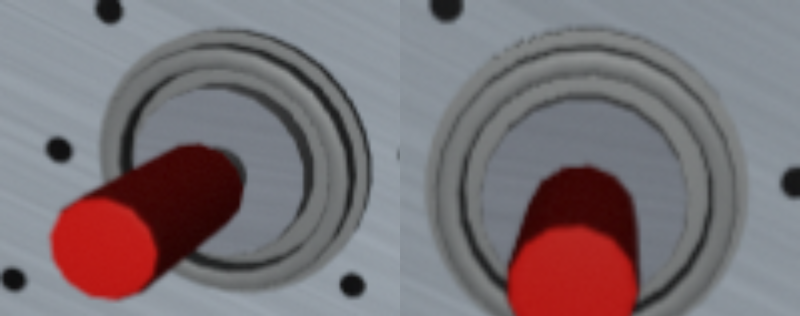

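The rest rings are centred on the tamper's foot. The handle top at z=0.118 puts the underside at 0.018, and the rim at 0.073 puts the deck at 0.013, which agrees with the given sizes. I descend and grasp.

```bash
python3 -m crank '{"offset":[[0.008,-0.0105,0],[0,0,0],[0,0,0.04],[0,0,0.04],[0,0,0.04],[0,0,0.03],[0,0,0.012],[0,0,0]],"rotation":[[0,0,0],[0,0,0],[0,0,0],[0,0,0],[0,0,0],[0,0,0],[0,0,0],[0,0,0]],"gripper":[1,1,1,1,1,1,1,1]}' 80
python3 -m crank '{"offset":[[0,0,0],[0,0,0],[0,0,0],[0,0,0],[0,0,0],[0,0,0],[0,0,0],[0,0,0]],"rotation":[[0,0,0],[0,0,0],[0,0,0],[0,0,0],[0,0,0],[0,0,0],[0,0,0],[0,0,0]],"gripper":[-1,-1,-1,-1,-1,-1,-1,-1]}' 80
```

```text
t: 3.18
eef_pos: [0.5759, 0.1565, 0.2394]
eef_rot: [-0.0, 0.973, 0.229, -0.003]
wrist_force: [-0.2, -0.4, -0.1]
finger_gap: 1.0
gripper_force: 0.0
t: 3.85
eef_pos: [0.5765, 0.1581, 0.2436]
eef_rot: [0.0, 0.973, 0.23, 0.001]
wrist_force: [-2.8, 1.1, 8.1]
finger_gap: 0.307
gripper_force: 77.6
```

```bash
python3 -m crank '{"offset":[[0,0,-0.01],[0,0,-0.02],[0,0,-0.03],[0,0,-0.03],[0,0,-0.03],[0,0,0],[0,0,0],[0,0,0]],"rotation":[[0,0,0],[0,0,0],[0,0,0],[0,0,0],[0,0,0],[0,0,0],[0,0,0],[0,0,0]],"gripper":[-1,-1,-1,-1,-1,-1,-1,-1]}' 80
python3 - <<'E'
from h import *
s=robot.get_state(); print(s['eef_pos'],s['eef_rot'],s['wrist_force'],s['joint_pos'])
f=grab('top','t5');np.savez('pics/t5.npz',**f); g=grab('scene','s5');np.savez('pics/s5.npz',**g)
cv2.imwrite('pics/ts5.png',cv2.resize(np.vstack([f['pixels'][100:230,200:360],g['pixels'][130:290,250:410]])[...,::-1],None,fx=2,fy=2))
E
```

```text
t: 4.52
eef_pos: [0.5757, 0.1579, 0.3623]
eef_rot: [-0.0, 0.973, 0.23, -0.0]
wrist_force: [-0.3, -0.3, -5.2]
finger_gap: 0.308
gripper_force: 79.0
[0.5757395  0.15787701 0.36227067] [-6.61422480e-06  9.73226217e-01  2.29848945e-01 -4.39041242e-04] [-0.33629087 -0.29170835 -5.19344685] [ 1.67648824e-01  4.97539709e-01  1.46868153e+00 -4.67926505e-05
  1.17624853e+00  1.27461817e+00]
```

View pics/ts5.png

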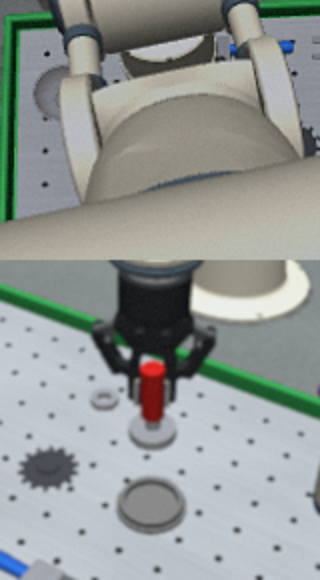

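The scene crop shows the tamper held upright and clear of the empty rest, whose centre is at about (325,251). I carry it to the housing.

```bash
python3 -m crank '{"offset":[[-0.005,0.013,0],[-0.01,0.025,0],[-0.013,0.033,0],[-0.014,0.035,0],[-0.014,0.035,0],[-0.014,0.035,0],[-0.014,0.035,0],[-0.013,0.033,0]],"rotation":[[0,0,0],[0,0,0],[0,0,0],[0,0,0],[0,0,0],[0,0,0],[0,0,0],[0,0,0]],"gripper":[-1,-1,-1,-1,-1,-1,-1,-1]}' 
python3 -m crank '{"offset":[[-0.012,0.030,0],[-0.008,0.019,0],[-0.003,0.006,0],[0,0,0],[0,0,0],[0,0,0]],"rotation":[[0,0,0],[0,0,0],[0,0,0],[0,0,0],[0,0,0],[0,0,0]],"gripper":[-1,-1,-1,-1,-1,-1]}'
python3 - <<'E'
from h import *
s=robot.get_state(); print(s['eef_pos'],s['eef_rot'],s['wrist_force'],s['wrist_torque'])
g=grab('scene','s6');np.savez('pics/s6.npz',**g);w=grab('wrist','w6');np.savez('pics/w6.npz',**w);
a=cv2.resize(g['pixels'][120:240,160:280,::-1],(400,400));b=cv2.resize(w['pixels'][100:300,220:420,::-1],(400,400))
cv2.imwrite('pics/sw6.png',np.hstack([a,b]))
E
```

```text
t: 5.28
eef_pos: [0.5981, -0.1062, 0.3616]
eef_rot: [-0.0, 0.973, 0.23, -0.001]
wrist_force: [1.2, 0.0, -3.7]
finger_gap: 0.309
gripper_force: 78.9
t: 5.78
eef_pos: [0.6025, -0.1621, 0.3622]
eef_rot: [-0.0, 0.973, 0.23, -0.0]
wrist_force: [-0.4, 0.2, -4.5]
finger_gap: 0.308
gripper_force: 79.3
[ 0.60247008 -0.16214307  0.36219343] [-4.57894339e-04  9.73144701e-01  2.30193370e-01 -4.39344975e-04] [-0.44809547  0.24556136 -4.47593831] [ 0.02247147 -0.02764447  0.03768964]
```

View pics/sw6.png

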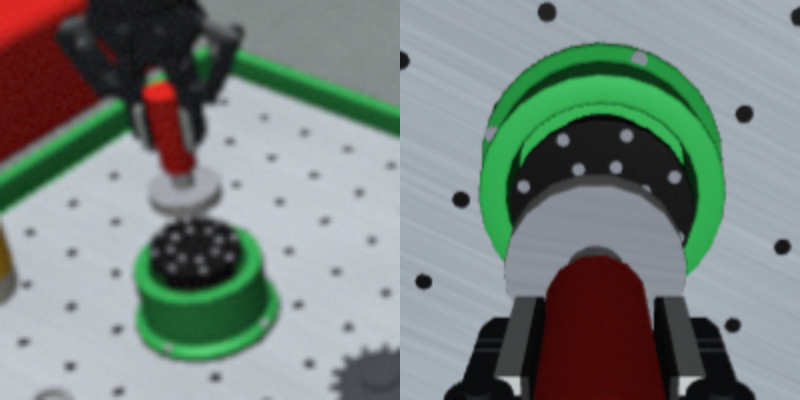

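The tamper hangs over the plate: foot at crop (185,190) in the scene view, plate below it at (197,255). I check its uprightness numerically.

```bash
python3 - <<'E'
from h import *
f=dict(np.load('pics/s6.npz'));hsv=cv2.cvtColor(f['pixels'],cv2.COLOR_RGB2HSV)
red=cv2.inRange(hsv,(0,150,40),(6,255,255))|cv2.inRange(hsv,(172,150,40),(180,255,255))
x0,x1,y0,y1=200,220,143,175
ys,xs=np.nonzero(red[y0:y1,x0:x1]);xs=xs+x0;ys=ys+y0
rows=np.array([(xs[ys==r].mean(),r,(ys==r).sum()) for r in np.unique(ys)])
print(rows.round(1).tolist())
T=np.linalg.inv(f['pose']);
P=np.array([[.6025,-.1621,z] for z in(.1366,.167,.20,.237)])
p=cv2.projectPoints(P,cv2.Rodrigues(T[:3,:3])[0],T[:3,3],f['K'],f['dist_coeffs'])[0][:,0];print(p.round(1).tolist())
m=rows[(rows[:,2]>5)][3:-3]; print('slope meas',np.polyfit(m[:,1],m[:,0],1)[0],'exp',(p[1,0]-p[3,0])/(p[1,1]-p[3,1]))
E
```

```text
[[210.5, 144.0, 2.0], [209.0, 145.0, 5.0], [207.5, 146.0, 10.0], [207.0, 147.0, 11.0], [207.0, 148.0, 11.0], [207.0, 149.0, 11.0], [208.0, 150.0, 11.0], [208.5, 151.0, 10.0], [208.0, 152.0, 9.0], [208.0, 153.0, 9.0], [208.0, 154.0, 9.0], [208.0, 155.0, 9.0], [208.0, 156.0, 9.0], [209.0, 157.0, 9.0], [209.0, 158.0, 9.0], [209.0, 159.0, 9.0], [209.0, 160.0, 9.0], [209.5, 161.0, 8.0], [210.0, 162.0, 9.0], [210.5, 163.0, 8.0], [211.0, 164.0, 7.0], [211.5, 165.0, 8.0], [212.5, 166.0, 8.0], [213.0, 167.0, 9.0], [213.0, 168.0, 9.0], [213.0, 169.0, 9.0], [213.0, 170.0, 7.0], [213.0, 171.0, 5.0]]
[[214.9, 179.4], [213.0, 170.0], [210.7, 159.3], [208.1, 146.7]]
slope meas 0.2736842105263148 exp 0.20855598960868094
```

```bash
python3 -m crank '{"offset":[[0,0.001,0.01],[0,0,0.015],[0,0,0.01],[0,0,0.005],[0,0,0.002],[0,0,0.002],[0,0,0.002],[0,0,0]],"rotation":[[0,0,0],[0,0,0],[0,0,0],[0,0,0],[0,0,0],[0,0,0],[0,0,0],[0,0,0]],"gripper":[-1,-1,-1,-1,-1,-1,-1,-1]}' 
python3 -m crank '{"offset":[[0,0,0.002],[0,0,0.002],[0,0,0.002],[0,0,0]],"rotation":[[0,0,0],[0,0,0],[0,0,0],[0,0,0]],"gripper":[-1,-1,-1,-1]}'
python3 -m crank '{"offset":[[0,0,0.001],[0,0,0.001],[0,0,0.001],[0,0,0.001],[0,0,0]],"rotation":[[0,0,0],[0,0,0],[0,0,0],[0,0,0],[0,0,0]],"gripper":[-1,-1,-1,-1,-1]}'
```

```text
t: 6.55
eef_pos: [0.6032, -0.1641, 0.3168]
eef_rot: [0.0, 0.973, 0.23, 0.0]
wrist_force: [-0.3, -0.1, -3.9]
finger_gap: 0.309
gripper_force: 79.2
t: 6.88
eef_pos: [0.6033, -0.1643, 0.3107]
eef_rot: [0.0, 0.973, 0.23, 0.0]
wrist_force: [1.4, -2.7, -0.8]
finger_gap: 0.314
gripper_force: 79.4
t: 7.3
eef_pos: [0.6032, -0.1641, 0.3065]
eef_rot: [0.0, 0.973, 0.23, 0.0]
wrist_force: [1.4, -2.2, 1.0]
finger_gap: 0.306
gripper_force: 79.4
```

Contact made, at about 5 N of resistance. I continue in small steps.

```bash
python3 -m crank '{"offset":[[0,0,0.001],[0,0,0.001],[0,0,0.001],[0,0,0.001],[0,0,0.001],[0,0,0]],"rotation":[[0,0,0],[0,0,0],[0,0,0],[0,0,0],[0,0,0],[0,0,0]],"gripper":[-1,-1,-1,-1,-1,-1]}'
python3 -m crank '{"offset":[[0,0,0.001],[0,0,0.001],[0,0,0.001],[0,0,0]],"rotation":[[0,0,0],[0,0,0],[0,0,0],[0,0,0]],"gripper":[-1,-1,-1,-1]}'
```

```text
t: 7.8
eef_pos: [0.6031, -0.164, 0.3014]
eef_rot: [-0.0, 0.973, 0.23, -0.0]
wrist_force: [1.2, -3.2, 1.0]
finger_gap: 0.311
gripper_force: 79.4
t: 8.13
eef_pos: [0.603, -0.164, 0.2984]
eef_rot: [-0.0, 0.973, 0.23, -0.0]
wrist_force: [1.4, -1.7, 0.2]
finger_gap: 0.312
gripper_force: 79.4
```

```bash
python3 -m crank '{"offset":[[0,0,0.001],[0,0,0.001],[0,0,0]],"rotation":[[0,0,0],[0,0,0],[0,0,0]],"gripper":[-1,-1,-1]}'|grep -E "pos|wrist"
python3 -m crank '{"offset":[[0,0,0.001],[0,0,0]],"rotation":[[0,0,0],[0,0,0]],"gripper":[-1,-1]}'|grep -E "pos|wrist"
```

```text
eef_pos: [0.603, -0.164, 0.2965]
wrist_force: [1.1, -1.7, -0.6]
eef_pos: [0.6031, -0.164, 0.2955]
wrist_force: [1.5, -2.3, -0.4]
```

```bash
python3 -m crank '{"offset":[[0,0,0.001],[0,0,0]],"rotation":[[0,0,0],[0,0,0]],"gripper":[-1,-1]}'|grep -E "pos|wrist"
```

```text
eef_pos: [0.6031, -0.164, 0.2945]
wrist_force: [0.2, -1.6, 0.5]
```

```bash
python3 -m crank '{"offset":[[0,0,0.001],[0,0,0]],"rotation":[[0,0,0],[0,0,0]],"gripper":[-1,-1]}'|grep -E "pos|wrist"
```

```text
eef_pos: [0.6031, -0.164, 0.2935]
wrist_force: [1.2, -1.9, 1.3]
```

```bash
python3 -m crank '{"offset":[[0,0,0.001],[0,0,0]],"rotation":[[0,0,0],[0,0,0]],"gripper":[-1,-1]}'|grep -E "pos|wrist"
```

```text
eef_pos: [0.6031, -0.164, 0.2925]
wrist_force: [1.7, -1.0, 1.3]
```

```bash
python3 -m crank '{"offset":[[0,0,0.001],[0,0,0]],"rotation":[[0,0,0],[0,0,0]],"gripper":[-1,-1]}'|grep -E "pos|wrist"
```

```text
eef_pos: [0.6031, -0.164, 0.2915]
wrist_force: [1.1, -0.8, 1.0]
```

```bash
python3 -m crank '{"offset":[[0,0,0.001],[0,0,0]],"rotation":[[0,0,0],[0,0,0]],"gripper":[-1,-1]}'|grep -E "pos|wrist"
```

```text
eef_pos: [0.6031, -0.164, 0.2905]
wrist_force: [0.4, -1.5, 1.5]
```

```bash
python3 -m crank '{"offset":[[0,0,0.001],[0,0,0]],"rotation":[[0,0,0],[0,0,0]],"gripper":[-1,-1]}'|grep -E "pos|wrist"
```

```text
eef_pos: [0.6031, -0.164, 0.2896]
wrist_force: [1.0, -0.8, 1.5]
```

```bash
python3 -m crank '{"offset":[[0,0,0.0007],[0,0,0]],"rotation":[[0,0,0],[0,0,0]],"gripper":[-1,-1]}'|grep -E "pos|wrist"
```

```text
eef_pos: [0.6032, -0.164, 0.2894]
wrist_force: [-1.9, 0.0, 8.3]
```

The stop is felt: 8.3 N plus about 4 N of tool weight, so some 12.5 N. I add a little at a time.

```bash
python3 -m crank '{"offset":[[0,0,0.0003],[0,0,0]],"rotation":[[0,0,0],[0,0,0]],"gripper":[-1,-1]}'|grep -E "pos|wrist|grip"
```

```text
eef_pos: [0.6032, -0.164, 0.2893]
wrist_force: [-1.9, -0.0, 12.4]
gripper_force: 80.9
```

```bash
python3 -m crank '{"offset":[[0,0,0.0002],[0,0,0],[0,0,0]],"rotation":[[0,0,0],[0,0,0],[0,0,0]],"gripper":[-1,-1,-1]}'|grep -E "pos|wrist|grip"
```

```text
eef_pos: [0.6032, -0.164, 0.2893]
wrist_force: [-3.0, 1.3, 15.2]
gripper_force: 81.1
```

```bash
python3 -m crank '{"offset":[[0,0,0],[0,0,0],[0,0,0],[0,0,0],[0,0,0],[0,0,0],[0,0,0],[0,0,0]],"rotation":[[0,0,0],[0,0,0],[0,0,0],[0,0,0],[0,0,0],[0,0,0],[0,0,0],[0,0,0]],"gripper":[-1,-1,-1,-1,-1,-1,-1,-1]}'
python3 -c "
from workcell import robot
s=robot.get_state();print(s['eef_rot'],s['wrist_force'],s['wrist_torque'])"
```

```text
t: 10.8
eef_pos: [0.6032, -0.164, 0.2893]
eef_rot: [0.0, 0.973, 0.23, 0.0]
wrist_force: [-2.9, 0.2, 14.7]
finger_gap: 0.311
gripper_force: 81.1
[2.13281481e-04 9.73235269e-01 2.29810534e-01 4.28947545e-04] [-2.87502857  0.15232046 14.65704005] [ 0.13393465  0.47846208 -0.03786205]
```

Held at about 19 N for over 0.7 s. I lift off slowly, then look at the plate and the tamper.

```bash
python3 -m crank '{"offset":[[0,0,-0.0005],[0,0,-0.003],[0,0,-0.01],[0,0,-0.02],[0,0,-0.03],[0,0,-0.03],[0,0,0],[0,0,0]],"rotation":[[0,0,0],[0,0,0],[0,0,0],[0,0,0],[0,0,0],[0,0,0],[0,0,0],[0,0,0]],"gripper":[-1,-1,-1,-1,-1,-1,-1,-1]}'
python3 - <<'E'
from h import *
g=grab('scene','s7');np.savez('pics/s7.npz',**g);w=grab('wrist','w7');np.savez('pics/w7.npz',**w)
a=cv2.resize(g['pixels'][110:240,150:280,::-1],(400,400));b=cv2.resize(w['pixels'][100:300,220:420,::-1],(400,400))
cv2.imwrite('pics/sw7.png',np.hstack([a,b]))
E
```

```text
t: 11.47
eef_pos: [0.6032, -0.164, 0.3837]
eef_rot: [0.001, 0.973, 0.23, 0.001]
wrist_force: [0.6, -0.6, -4.9]
finger_gap: 0.308
gripper_force: 79.5
```

View pics/sw7.png

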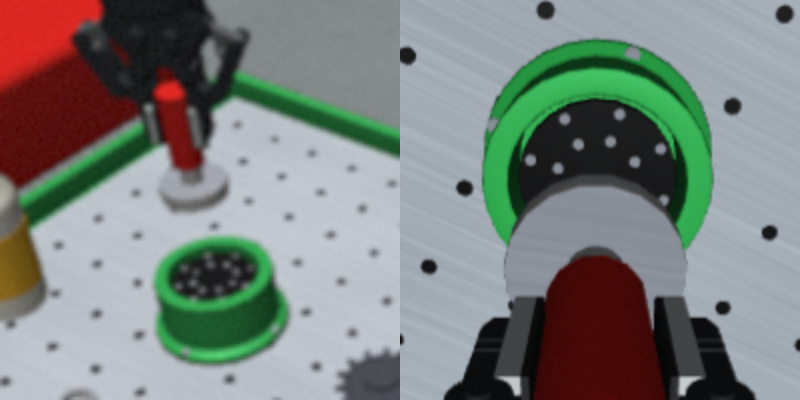

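The plate now lies below the rim and looks level. The tamper sits in the wrist crop exactly as before (foot edge at y≈178), so it did not turn in the grip. I check that and the rest centre numerically, and carry it back.

```bash
python3 - <<'E'
from h import *
a,b=[np.load(f'pics/{n}.npz')['pixels'] for n in('w6','w7')]
k=[cv2.cvtColor(np.ascontiguousarray(i[185:300,270:370]),cv2.COLOR_RGB2GRAY).astype(np.float32) for i in(a,b)]
print('shift',cv2.phaseCorrelate(*k))
f=dict(np.load('pics/w3.npz'));print('rest base w3',onz(f,(210.8,168),.013),onz(f,(210.8,168),.02))
f=dict(np.load('pics/w4.npz'));print('foot x w4',onz(f,(310.6,165),.032))
E
python3 -m crank '{"offset":[[0.005,-0.013,0],[0.01,-0.025,0],[0.013,-0.033,0],[0.014,-0.035,0],[0.014,-0.035,0],[0.014,-0.035,0],[0.014,-0.035,0],[0.013,-0.033,0]],"rotation":[[0,0,0],[0,0,0],[0,0,0],[0,0,0],[0,0,0],[0,0,0],[0,0,0],[0,0,0]],"gripper":[-1,-1,-1,-1,-1,-1,-1,-1]}' 
python3 -m crank '{"offset":[[0.012,-0.030,0],[0.008,-0.019,0],[0.003,-0.007,0],[0,0,0],[0,0,0],[0,0,0]],"rotation":[[0,0,0],[0,0,0],[0,0,0],[0,0,0],[0,0,0],[0,0,0]],"gripper":[-1,-1,-1,-1,-1,-1]}'
python3 - <<'E'
from h import *
w=grab('wrist','w8');np.savez('pics/w8.npz',**w);g=grab('scene','s8');np.savez('pics/s8.npz',**g)
for n,f,zs in(('w',w,(.013,.02,.028)),):
    gray=cv2.GaussianBlur(cv2.cvtColor(f['pixels'],cv2.COLOR_RGB2GRAY),(5,5),0)
    print(gray[100:200:4,315].tolist()); print(gray[150,230:400:4].tolist())
E
```

```text
shift ((0.0443048747349124, 0.005652465969681941), 0.7207405754725138)
rest base w3 [0.57365551 0.16000686 0.013     ] [0.57605607 0.15855194 0.02      ]
foot x w4 [0.57439617 0.15999021 0.032     ]
t: 12.23
eef_pos: [0.5796, 0.0999, 0.3806]
eef_rot: [-0.0, 0.973, 0.23, -0.001]
wrist_force: [0.3, -0.5, -3.6]
finger_gap: 0.31
gripper_force: 79.3
t: 12.73
eef_pos: [0.5761, 0.1572, 0.3814]
eef_rot: [0.0, 0.973, 0.23, -0.001]
wrist_force: [0.3, -0.8, -4.0]
finger_gap: 0.312
gripper_force: 79.1
[153, 153, 154, 155, 154, 153, 155, 155, 129, 115, 143, 114, 139, 137, 136, 135, 134, 133, 132, 131, 130, 129, 71, 83, 131]
[159, 158, 157, 159, 162, 162, 158, 156, 156, 156, 159, 159, 157, 142, 114, 131, 123, 115, 135, 137, 138, 138, 138, 139, 139, 135, 113, 123, 134, 106, 142, 154, 155, 157, 157, 154, 156, 157, 156, 157, 158, 160, 160]
```

The grip has not shifted, and the rest centre at about (0.575, 0.159) agrees with the grasp position. I lower the tamper.

```bash
python3 -m crank '{"offset":[[0,-0.001,0.02],[0,0,0.03],[0,0,0.035],[0,0,0.025],[0,0,0.012],[0,0,0.007],[0,0,0],[0,0,0]],"rotation":[[0,0,0],[0,0,0],[0,0,0],[0,0,0],[0,0,0],[0,0,0],[0,0,0],[0,0,0]],"gripper":[-1,-1,-1,-1,-1,-1,-1,-1]}'
python3 -m crank '{"offset":[[0,0,0.0015],[0,0,0.0015],[0,0,0.001],[0,0,0]],"rotation":[[0,0,0],[0,0,0],[0,0,0],[0,0,0]],"gripper":[-1,-1,-1,-1]}'
```

```text
t: 13.5
eef_pos: [0.5762, 0.1584, 0.2535]
eef_rot: [0.0, 0.973, 0.23, 0.0]
wrist_force: [0.7, -0.1, -4.8]
finger_gap: 0.308
gripper_force: 79.5
t: 13.83
eef_pos: [0.5758, 0.1589, 0.2493]
eef_rot: [0.0, 0.973, 0.23, 0.0]
wrist_force: [-0.4, 0.4, -4.7]
finger_gap: 0.312
gripper_force: 79.5
```

```bash
python3 -m crank '{"offset":[[0,0,0.0015],[0,0,0.0015],[0,0,0.001],[0,0,0]],"rotation":[[0,0,0],[0,0,0],[0,0,0],[0,0,0]],"gripper":[-1,-1,-1,-1]}'|grep -E "pos|wrist"
```

```text
eef_pos: [0.5757, 0.1589, 0.2447]
wrist_force: [-0.1, 0.2, -4.8]
```

```bash
python3 -m crank '{"offset":[[0,0,0.0008],[0,0,0]],"rotation":[[0,0,0],[0,0,0]],"gripper":[-1,-1]}'|grep -E "pos|wrist"
```

```text
eef_pos: [0.5758, 0.1589, 0.2441]
wrist_force: [-0.6, -0.1, -4.3]
```

```bash
python3 -m crank '{"offset":[[0,0,0.0006],[0,0,0]],"rotation":[[0,0,0],[0,0,0]],"gripper":[-1,-1]}'|grep -E "pos|wrist"
```

```text
eef_pos: [0.5758, 0.1589, 0.2438]
wrist_force: [-0.6, 0.2, -2.0]
```

```bash
python3 -m crank '{"offset":[[0,0,0.0005],[0,0,0]],"rotation":[[0,0,0],[0,0,0]],"gripper":[-1,-1]}'|grep -E "pos|wrist"
```

```text
eef_pos: [0.5758, 0.159, 0.2437]
wrist_force: [-3.2, 1.4, 6.6]
```

It is on the floor of the rest. I open, back off straight up and check.

```bash
python3 -m crank '{"offset":[[0,0,-0.0003],[0,0,0],[0,0,0],[0,0,0],[0,0,0],[0,0,0],[0,0,0],[0,0,0]],"rotation":[[0,0,0],[0,0,0],[0,0,0],[0,0,0],[0,0,0],[0,0,0],[0,0,0],[0,0,0]],"gripper":[1,1,1,1,1,1,1,1]}'
python3 -m crank '{"offset":[[0,0,-0.01],[0,0,-0.03],[0,0,-0.04],[0,0,-0.04],[0,0,-0.04],[0,0,0],[0,0,0],[0,0,0]],"rotation":[[0,0,0],[0,0,0],[0,0,0],[0,0,0],[0,0,0],[0,0,0],[0,0,0],[0,0,0]],"gripper":[1,1,1,1,1,1,1,1]}'
python3 - <<'E'
from h import *
w=grab('wrist','w9');g=grab('scene','s9')
R=[]
for f,(x0,x1,y0,y1) in((w,(270,370,110,260)),(g,(305,350,210,260))):
    hsv=cv2.cvtColor(f['pixels'],cv2.COLOR_RGB2HSV)
    red=cv2.inRange(hsv,(0,150,40),(6,255,255))|cv2.inRange(hsv,(172,150,40),(180,255,255))
    q=red.copy();q[:y0]=0;q[y1:]=0;q[:,:x0]=0;q[:,x1:]=0
    ys,xs=np.nonzero(q);print(len(xs),xs.min(),xs.max(),ys.min(),ys.max(),xs.mean(),ys.mean()); R.append((q,hsv))
q,hsv=R[0];t,_=cv2.threshold(hsv[q>0][:,2].reshape(-1,1),0,255,cv2.THRESH_OTSU)
c=max(cv2.findContours(((q>0)&(hsv[...,2]>t)).astype(np.uint8),0,1)[0],key=cv2.contourArea);e=cv2.fitEllipse(cv2.convexHull(c))
print(e,'handle top at z=.118:',onz(w,e[0],.118))
E
```

```text
t: 15.33
eef_pos: [0.5758, 0.1588, 0.2434]
eef_rot: [0.0, 0.973, 0.23, -0.0]
wrist_force: [0.0, 0.7, 0.9]
finger_gap: 1.006
gripper_force: 0.0
t: 16.0
eef_pos: [0.5754, 0.1588, 0.4037]
eef_rot: [0.0, 0.973, 0.23, 0.0]
wrist_force: [-0.2, 1.1, -0.3]
finger_gap: 1.002
gripper_force: 0.0
1203 302 334 167 212 317.82709891936827 190.30756442227764
210 321 330 221 246 325.5 233.07619047619048
((317.9368591308594, 197.8393096923828), (29.614219665527344, 31.452072143554688), 101.92754364013672) handle top at z=.118: [0.57415648 0.15954314 0.118     ]
```

The handle is back within 1 mm of its starting place in both views and stands upright, with the gripper clear. I hand in.

```bash
python3 -c "
from workcell import robot
print(robot.sign_off())"
```

```text
the job is handed in; nothing more can be done
None
```

I pressed the plate onto its stop and held it there at about 19 N for 0.7 s. I then stood the tamper upright in its rest, let go and handed the job in at about 16 s; sign-off gave no verdict.

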